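# Run the cell-pack carriage under the spot-weld head

### The arm

A 6-joint arm with a two-finger parallel gripper is mounted at the origin on the work surface. World frame = base frame: x ahead of the robot, y to its left, z up, the work surface at z = 0. Lengths are in mm, angles in degrees, forces in N, time in s.
With the tool pointing down it reaches from about 225 to 725 mm from the base axis. Payload 3.1 kg.
Tool frame: the origin (TCP) lies at the very end of the fingers, on their centre line; the grasp point (between the pads) lies grip_point_offset behind it (grip_point_offset is the distance from the TCP to the grasp point, in mm); z points along the fingers, y is the line along which they close (so a half turn about z gives the same grasp; the last joint's range is limited). The gripper opens to 85 mm and grips with 20 to 120 N. Pads are 22 mm wide; open, the fingers measure 114 mm over their backs; the gripper's body (76 mm by 85 mm) begins 54 mm behind the grasp point. The pads swing forward as they close: fully open they stand 13 mm farther back than shut.
Start: joints at [-77.338, 2.75, 5.684, 92.934, 0, 82.678], TCP at [179.414, -493.384, 231.312] pointing down, gripper open.
Joint ranges: [-166.93, 166.93], [-56.73, 111.36], [-69.38, 81.34], [-121.58, 131.49], [-85.45, 84.26], [-180, 180]. Speed limits (degrees/s): [159.86, 159.86, 180, 180, 180, 180].

### API

Orientations are given as [roll, pitch, yaw] about the fixed x, y, z axes, in that order (R = Rz(yaw) Ry(pitch) Rx(roll)).
In Python, from plant import get_obs, camera, camera_params, finish_job, grip_point_offset gives the robot as it stands.
- The arm moves only by the shell command python3 -m inch 'ROWS' [FORCE]. ROWS is text: rows parted by semicolons, each of 7 numbers parted by spaces: the shift along the tool's x, y, z in units of 30 mm (1.0 is 30 mm), then the turn, a rotation vector about the tool's x, y, z in degrees, then the finger opening in mm, from 0 to 85.4. In form: tx ty tz ax ay az jaw; .... A call has 1 to 20 rows; each row is the pose to reach, as a shift and turn from the pose commanded when the call began, along the tool's axes at that moment; what a row does not reach only later rows make up. A row lasts 1/10 s, in which the tool goes at most 50 mm and 8.59 degrees, less where a joint would pass 70% of its speed; a pose out of reach is approached as far as the arm can. A call with a gripper value outside its range is refused whole. The fingers move at their own pace and stop on an object; FORCE is the grip in N (left out, the last holds). Time passes only in rows, so rows that repeat a pose let the fingers close. It gives the time, the measured TCP pose, the force, the opening and the grip force at its end, in the units of the state.
- get_obs(): the state, without advancing time (a new reading comes with each control period).
- camera(name): name is "side" or "top" or "wrist"; returns the picture (384x512x3 uint8, red, green, blue); there is no depth.
- camera_params(name): a dict with "camera_matrix" (3x3 intrinsics, pixels), "k1" (the pictures are not rectified: a ray, as slopes to the right and down, at radius r is drawn at 1 + k1 r^2 times it, then the intrinsics apply), "camera_from_world" (4x4, takes a point from world to camera coordinates). Camera axes: x right, y down, z forward; pixel columns grow to the right and rows downward; lengths in mm; the calibration is good to about 2 mm. A picture is of the moment at which its call begins: read the wrist's pose just before it. camera_params takes no time and is no camera call; for the wrist camera it gives the pose at the moment of the call.
- finish_job(): hands the job in; it is judged then, once.
The state is a dict: "t": time; "qpos": joint angles; "qvel": joint speeds; "joint_torque": joint torques, N m; "eef_pos": TCP position; "tool_rot": TCP orientation; "contact_force": force on the tool from outside, world axes, zero at the start; "moment": the same for the moment, N m; "width": finger opening in mm; "finger_force": force on a finger pad.
Only numpy, scipy, OpenCV 4.12 (cv2) and the standard library are available. Lean on these libraries where they do the work, as an engineer would, in place of code of your own. Each camera call takes 0.05 s, during which the arm holds its last target. There are 200 camera calls.

### The job

Push the free-running carriage along its rail so that the middle nickel strip of its cell pack comes to rest under the weld electrodes, and leave it standing there untouched, all within 18 seconds. Touch the carriage gently and only at its two orange sprung bumpers (send it off at one end, receive and brake it at the other). It must not run into either end stop, and the deck, the pack with its loose-laid strips, the weld head and the other things on the bench are to be left alone.

Things in the scene. Friction and masses are not known exactly. Their poses are not given: they have to be found in the camera images.
- rail: Fixed rail unit: plate 160 x 780 x 8 mm with two steel rails (top 20 mm up). Origin on the bench under its middle; its +y is the travel direction of the carriage, towards the weld head; x across. At each end, between the rails, a low red stop block (50 mm across, 30 mm long, top 30 mm up); fingers can work above it
- carriage (a joint): Carriage position in m along the rail's +y: 0 at the -y end stop, 0.480 at the +y stop; it may touch neither (keep 3 mm off). Carriage's middle is at y = value - 0.240 in the rail frame. Starts at rest. Moving mass nominally 2.5 kg (1.9 to 3.2 kg); rolling drag nominally only 0.15 N per m/s plus 0.020 N, so it coasts far. No shoves over 15 N
- rear_bumper_face (a point): Centre of the face of the rear (-y) bumper: orange block 152 mm across, from 40 to 90 mm above the bench. Free, its face is 130 mm behind the carriage's middle, 28 mm out of the housing. It slides straight in against a spring of 120 N/m (no preload, hardly damped: the carriage rebounds), 26 mm stroke, then solid. The point moves with the face
- front_bumper_face (a point): Centre of the face of the front (+y end) bumper, the mirror image of the rear one: 130 mm ahead of the carriage's middle when free, 152 mm across, 40 to 90 mm above the bench, spring 120 N/m, 26 mm stroke. The point moves with the face
- front_bumper (a joint): Travel of the front bumper into its housing in m: 0 free, 0.026 solid; spring force about 120 N/m times this
- rear_bumper (a joint): Travel of the rear bumper into its housing in m: 0 free, 0.026 solid; spring force about 120 N/m times this
- middle_strip (a point): Middle of the bright nickel strip that bridges the two middle cells, on top of the pack, 120 mm above the bench: midway along the carriage, 45 mm to the +x side of the rail's middle line
- electrodes (a point): Point between the two copper electrode tips of the weld head, 131 mm above the bench, 45 mm to the +x side of the rail's middle line: the strip must stop below it, that is at the same y in the rail frame. It does not move
- weld_head: Fixed spot-weld head, axes as the rail, origin on the bench on the rail's middle line, level with the electrodes along the rail. Foot 100 mm wide and column 40 mm square, 264 mm high, on the +x side (column 125 to 165 mm from the middle line). White arm 34 mm wide, 195 to 235 mm up; electrode block from 25 to 65 mm on the +x side, 178 mm up; nothing on the -x side. Not to be touched
- tape_roll: Black roll of tape lying flat, 100 mm across, 19 mm high, loose, origin at its underside; leave alone
- spare_cell: Loose upright green cell, 32 mm across, 70 mm high, origin at its underside; leave alone
- strip_bin: Loose blue open bin 80 x 120 x 30 mm, origin at its underside; leave alone
- deck (a point): Centre of the carriage's deck top, 47 mm up, on the rail's middle line. Deck 160 mm across, 204 mm along, a blue bumper housing at each end (164 mm across, outer faces 102 mm from the middle, top 93 mm up). On its -x half a low grey strip tray (top 69 mm up), on its +x half the cell pack: black holder 44 x 150 mm with four green 32 mm cells, top 120 mm up. Not to be touched (2 N is a fault)

How it is judged (in metres and radians):
On the way:
1. the strip stands under the electrodes (within 10 mm along the rail), the carriage at rest and not held, for 1.5 s (y of middle_strip in the frame of weld_head between -0.01 and 0.01 m and velocity of joint carriage between -0.006 and 0.006 m/s and value of joint each of front_bumper, rear_bumper below 0.002 m and contact force between each of the arm, the fingers and carriage below 0.1 N), for 1.5 s.
At the end, for the whole second after the job is handed in: The middle strip is within 10 mm of the electrodes along the rail, the carriage slower than 6 mm/s, both bumpers free, and it has stood so for 1.5 s with nothing holding it (y of middle_strip in the frame of weld_head between -0.01 and 0.01 m and velocity of joint carriage between -0.006 and 0.006 m/s and value of joint each of front_bumper, rear_bumper below 0.002 m); the robot touches nothing.
It fails at once if the carriage runs into an end stop (within 3 mm of it) (value of joint carriage above 0.477 m or value of joint carriage below 0.003 m).
It fails at once if the deck, housings or pack are touched with more than 2 N (contact force between any of the arm, the fingers and deck_plate above 2 N or contact force between any of the arm, the fingers and rear_housing above 2 N or contact force between any of the arm, the fingers and front_housing above 2 N or contact force between any of the arm, the fingers and strip_tray above 2 N or contact force between any of the arm, the fingers and cell_pack above 2 N).
It fails at once if a bumper is struck with more than 15 N (contact force between any of the fingers, the arm and carriage above 15 N).
It fails at once if the weld head is touched with more than 3 N (contact force between any of the fingers, the arm and weld_head above 3 N).
It fails at once if a bystander is disturbed (distance of any of tape_roll, spare_cell, strip_bin from where it was at the start of the episode above 0.02 m).
It also fails if it takes over 29 s, if anything falls off the work surface, if the arm or the gripper's body presses on something with over 40 N, if the wrist force passes 120 N, or if a joint passes its speed limit or range.

## Working session

There is one attempt and no reset: what is moved stays moved. The work goes in short steps, Python scripts to look and compute and a shell command to move; the robot and the scene stay as the last step left them, time stands still between calls to the robot, and variables do not carry over. Pictures are saved under pics/ and viewed, at most 10 in all, crops included, and the job is handed in when it is done.

```bash
mkdir -p pics; ls; cat > h.py <<'E'
import numpy as np, cv2
from plant import *
def ray(p,uv):
    K=np.array(p["camera_matrix"]);T=np.array(p["camera_from_world"])
    d=cv2.undistortPoints(np.array([[uv]],float),K,np.array([p["k1"],0,0,0.]))[0,0]
    R=T[:3,:3];return -R.T@T[:3,3],R.T@np.r_[d,1]
def onz(p,uv,z):
    c,d=ray(p,uv);return c+d*(z-c[2])/d[2]
def proj(p,X):
    T=np.array(p["camera_from_world"]);c=T[:3,:3]@np.array(X)+T[:3,3];s=c[:2]/c[2]
    s=s*(1+p["k1"]*(s@s));K=np.array(p["camera_matrix"]);return K[:2,:2]@s+K[:2,2]
E
python3 - <<'E'
from h import *
o=get_obs();print({k:np.round(o[k],2) for k in o},grip_point_offset)
for n in("side","top"):
    im=camera(n);cv2.imwrite(f"pics/{n}0.png",im[:,:,::-1]);p=camera_params(n)
    T=np.array(p["camera_from_world"]);print(n,np.round(-T[:3,:3].T@T[:3,3]),np.round(T[2,:3],2),p["k1"])
E
```

```text
pics
{'t': np.float64(0.0), 'qpos': array([-77.34,   2.79,   5.59,  92.93,   0.  ,  82.68]), 'qvel': array([ 0.07,  0.07, -0.11, -0.02,  0.03, -0.02]), 'joint_torque': array([ 0.000e+00, -3.388e+01,  3.200e+01,  2.000e-02, -0.000e+00,
        0.000e+00]), 'eef_pos': array([ 179.28, -492.78,  230.1 ]), 'tool_rot': array([-1.7986e+02, -2.0000e-02,  1.9980e+01]), 'contact_force': array([-0.56,  0.61,  0.17]), 'moment': array([-0.  , -0.01, -0.02]), 'finger_force': np.float64(0.0), 'width': np.float64(85.22)} 18.700000000000003
side [ 412. -658.  618.] [ 0.19  0.73 -0.66] 0.01310533120263346
top [ 471.  -87. 1170.] [ 0.06  0.01 -1.  ] -0.13518928121710064
```

View pics/top0.png

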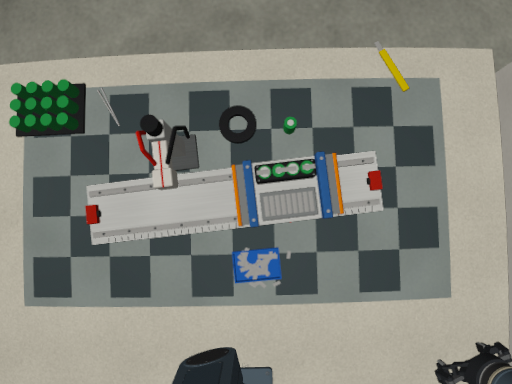

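View pics/side0.png

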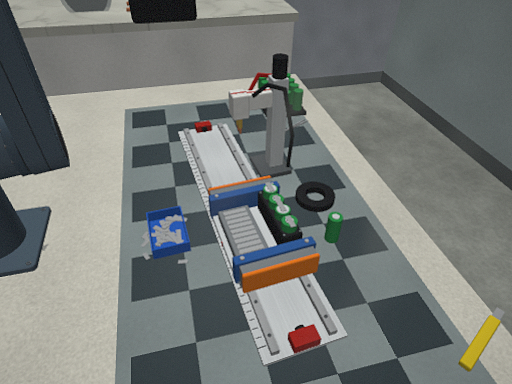

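The top view shows the rail running to the left (+y). The red stops are at (93,214) and (375,180), the orange bumpers at x≈238 and 338, and the white weld arm at about (162,165). The side view shows the copper tips near (239,126).

```bash
python3 - <<'E'
from h import *
im=cv2.imread("pics/top0.png");p=camera_params("top");hsv=cv2.cvtColor(im,cv2.COLOR_BGR2HSV)
def comps(m,n=15):
    k,l,s,c=cv2.connectedComponentsWithStats(m.astype(np.uint8));
    return [(i,s[i],c[i],l==i) for i in range(1,k) if s[i][4]>=n]
H,S,V=hsv[...,0].astype(int),hsv[...,1],hsv[...,2]
red=((H<5)|(H>174))&(S>180)&(V>90); org=(H>=7)&(H<20)&(S>150)&(V>120)
st=[]
for i,s,c,m in comps(red): print("red",s,c.round(1),onz(p,c,30).round(1)); 
for i,s,c,m in comps(org):
    ys,xs=np.nonzero(m);r=cv2.minAreaRect(np.c_[xs,ys].astype(np.float32))
    print("org",s,c.round(1),r,[onz(p,q,90).round(1)[:2] for q in cv2.boxPoints(r)])
big=cv2.resize(im[105:255,75:395],None,fx=2.5,fy=2.5,interpolation=cv2.INTER_CUBIC);cv2.imwrite("pics/topc.png",big)
s=cv2.imread("pics/side0.png");cv2.imwrite("pics/sidec.png",cv2.resize(s[50:190,170:320],None,fx=4,fy=4,interpolation=cv2.INTER_CUBIC))
ps=camera_params("side")
E
```

```text
red [136 131  20  35 146] [143.9 148.3] [675.7 223.1  30. ]
red [368 171  14  19 216] [374.9 179.9] [ 576.4 -377.6   30. ]
red [ 86 205  11  19 179] [ 91.1 214.2] [506.1 366.5  30. ]
org [332 153  12  61 206] [337.5 182.6] ((337.6790771484375, 182.84280395507812), (60.66313934326172, 3.634502410888672), 82.40535736083984) [array([ 639.8, -258.3]), array([ 640.8, -267.3]), array([ 492.5, -281.4]), array([ 491.6, -272.5])]
org [231 165  11  61 199] [236.3 195.2] ((236.30897521972656, 195.02337646484375), (60.6490592956543, 3.4841809272766113), 83.0189437866211) [array([616.2,  -9.5]), array([617., -18.]), array([469.4, -32.7]), array([468.5, -24.3])]
```

View pics/topc.png

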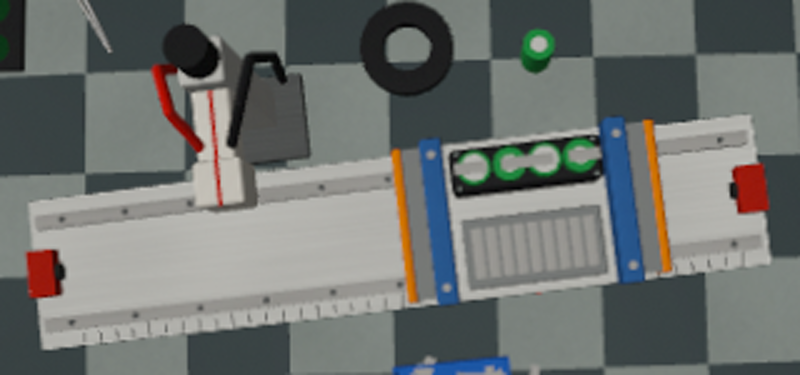

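View pics/sidec.png

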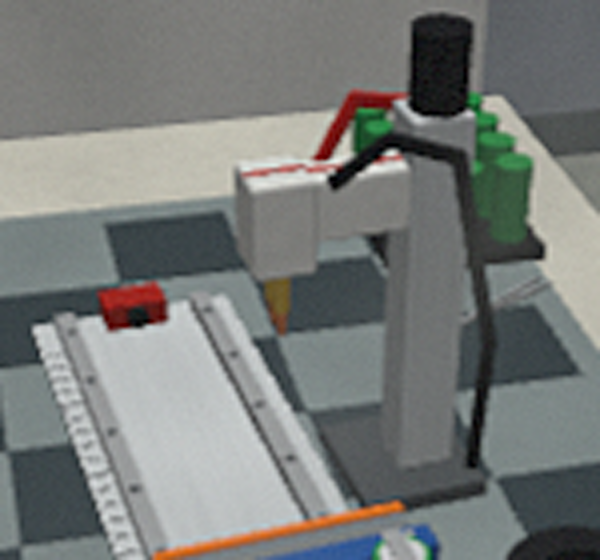

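The crops give the copper tips at side pixel (240,132.5) and the red centreline of the weld arm's top face running (159,141)→(163,187) in the top view.

```bash
cat >> h.py <<'E'
O=np.array([541.25,-5.55]);a=np.arctan2(70.3,744.1);X=np.array([np.cos(a),np.sin(a)]);Y=np.array([-np.sin(a),np.cos(a)])
def rail(w): d=np.array(w)[:2]-O; return np.round([d@X,d@Y],1)
def world(x,y): return O+x*X+y*Y
E
python3 - <<'E'
from h import *
p=camera_params("top");ps=camera_params("side")
print("elec",rail(onz(ps,(240,132.5),131)))
for uv in((159,141),(163,187)):print("arm",rail(onz(p,uv,235)))
im=cv2.imread("pics/top0.png")
# column/foot: white arm mask edges in rows
hsv=cv2.cvtColor(im,cv2.COLOR_BGR2HSV)
for r in (174,178,182,186):
    print(r,im[r,145:185].min(axis=1))
for n,uv in(("strip",((75+527/2.5),(105+159/2.5))),): print(n,rail(onz(p,uv,120)))
# stops, corners from side
s=cv2.imread("pics/side0.png");h=cv2.cvtColor(s,cv2.COLOR_BGR2HSV).astype(int);H,S,V=h[...,0],h[...,1],h[...,2]
org=((H>=7)&(H<20)&(S>150)&(V>120)).astype(np.uint8)
k,l,st,c=cv2.connectedComponentsWithStats(org)
for i in range(1,k):
    if st[i][4]>40: print(st[i],c[i])
b=cv2.imread("pics/side0.png")[115:140,230:250]; print(cv2.cvtColor(b,cv2.COLOR_BGR2HSV)[::2,6:14,0])
print("bystanders bin",rail(onz(p,(257,265),30)),"cell",rail(onz(p,(290,123),70)))
print("tool",rail(get_obs()["eef_pos"]),np.degrees(a))
E
```

```text
elec [ 47.9 125.4]
arm [125.  128.5]
arm [ 25.1 129.9]
174 [ 58  56  57  69 104 127 126 157 182 181 181 182 182 181 180 147  74  94
 167 181 180 180 180 179 179 174 131  85  78  78  78  77 144 172 164 182
 176 177 172 172]
178 [142 162 165 180 179 176 176 183 186 182 182 181 181 181 182 182 122  20
 162 180 180 180 180 181 181 183 150 103  79  78  77  78 131 176 176 176
 177 176 174 173]
182 [175 175 176 176 176 176 175 173 178 183 182 182 182 183 182 181 143  65
  98 169 181 181 182 181 180 180 167 122  80  78  78  77  78 133 140 139
 140 139 138 138]
186 [142 142 142 143 124  83  87 122 166 180 177 175 172 168 164 160 154  94
  24 133 144 139 133 123 106  95  87  77  81  80  79  77  78 154 138 139
 157 157 173 173]
strip [  46.  -141.5]
[208 175  63  16 132] [240.82575758 182.20454545]
[ 242  253   77   40 1390] [279.76402878 272.34604317]
[[ 30  15   0  30  23  23  40  30]
 [ 30  20  38  40   0  30  12  30]
 [ 30  20  18  22  21  19  16 103]
 [ 22  22  22  21  22  21  21 104]
 [ 21  22  22  22  22  21  21 104]
 [ 11  17  20  23  23  21  18 101]
 [ 96  10  17  22  23  22  24 103]
 [ 90   5  11  10  10   9 101 100]
 [ 85  90 105   9  11   9  98 101]
 [ 93  92  92   3  11   9  94  93]
 [ 98  96 101 100  90  90  90  87]
 [104  98 101  98  83  83  90  88]
 [ 97 101 101 102  99  87  87  90]]
bystanders bin [-180.3  -43.9] cell [ 165.4 -169.7]
tool [-406.2 -451.1] 5.397087747373658
```

```bash
python3 -m inch '14.38 -1.48 5.78 0 0 -75.4 0;14.38 -1.48 5.78 0 0 -75.4 0;14.38 -1.48 5.78 0 0 -75.4 0;14.38 -1.48 5.78 0 0 -75.4 0;14.38 -1.48 5.78 0 0 -75.4 0;14.38 -1.48 5.78 0 0 -75.4 0;14.38 -1.48 5.78 0 0 -75.4 0;14.38 -1.48 5.78 0 0 -75.4 0;14.38 -1.48 5.78 0 0 -75.4 0;14.38 -1.48 5.78 0 0 -75.4 0;14.38 -1.48 5.78 0 0 -75.4 0;14.38 -1.48 5.78 0 0 -75.4 0;14.38 -1.48 5.78 0 0 -75.4 0'
python3 - <<'E'
from h import *
o=get_obs();print(o["t"],rail(o["eef_pos"]),o["eef_pos"],o["tool_rot"],o["qvel"].round(1) if hasattr(o["qvel"],'round') else o["qvel"])
E
```

```text
t: 1.4
eef_pos: [568.9, -305.6, 58.9]
tool_rot: [180.0, 0.1, 95.3]
contact_force: [-0.3, -0.1, 0.6]
width: 0.2
finger_force: 0.0
1.4 [  -0.7 -301.3] [ 568.86803647 -305.57402751   58.93090742] [1.79978896e+02 6.25898739e-02 9.52517309e+01] [-0.5 -0.6  0.1 -0.2  0.3 -0.1]
```

```bash
python3 -m inch '0.167 0 0 0 0 0 0;0.333 0 0 0 0 0 0;0.5 0 0 0 0 0 0;0.667 0 0 0 0 0 0;0.833 0 0 0 0 0 0;1.0 0 0 0 0 0 0;1.167 0 0 0 0 0 0;1.333 0 0 0 0 0 0;1.5 0 0 0 0 0 0;1.667 0 0 0 0 0 0;1.833 0 0 0 0 0 0;1.833 -1.5 -0.67 0 0 0 0;1.833 -3 -1.33 0 0 0 0;1.833 -4.5 -2 0 0 0 0;3.4 -5 -2 0 0 0 0;5 -5 -2 0 0 0 0;6.6 -5 -2 0 0 0 0;8.2 -5 -2 0 0 0 0;9.8 -5 -2 0 0 0 0'
cat >> h.py <<'E'
def carr(n="top"):
    t=get_obs()["t"];im=camera(n)[:,:,::-1];p=camera_params(n)
    h=cv2.cvtColor(np.ascontiguousarray(im),cv2.COLOR_BGR2HSV).astype(int);H,S,V=h[...,0],h[...,1],h[...,2]
    k,l,s,c=cv2.connectedComponentsWithStats(((H>=7)&(H<20)&(S>150)&(V>120)).astype(np.uint8))
    g=[(rail(onz(p,c[i],90)),int(s[i][4])) for i in range(1,k) if s[i][4]>30]
    return t,g,im
E
python3 - <<'E'
from h import *
for i in range(2):
    t,g,im=carr();print(t,g)
print(rail(get_obs()["eef_pos"]))
E
```

```text
t: 3.3
eef_pos: [392.2, -23.9, 118.1]
tool_rot: [179.9, -0.0, 95.3]
contact_force: [1.3, 0.6, -0.0]
width: -0.1
finger_force: 0.0
3.3 [(array([   1. , -151.9]), 204), (array([ 1.2, 97.7]), 207)]
3.35 [(array([   0.7, -147.9]), 198), (array([  0.5, 101.7]), 205)]
[-150.5   -0.7]
```

```bash
python3 -m inch '1.6 0 0 0 0 0 0;3.2 0 0 0 0 0 0;4.8 0 0 0 0 0 0;6.4 0 0 0 0 0 0;8 0 0 0 0 0 0;9.4 0.6 0.2 0 0 0 0;9.4 2 0.8 0 0 0 0;9.4 3.5 1.4 0 0 0 0;9.4 5 2 0 0 0 0'
python3 - <<'E'
from h import *
for i in range(2):
    t,g,im=carr();print(t,g)
o=get_obs();print(rail(o["eef_pos"]),o["eef_pos"])
E
```

```text
t: 4.3
eef_pos: [517.5, 269.8, 57.3]
tool_rot: [179.9, -0.0, 95.5]
contact_force: [-0.2, 0.9, 0.7]
width: -0.3
finger_force: 0.0
4.3 [(array([  0.7, -76.3]), 200), (array([-19.4, 173.1]), 145)]
4.35 [(array([  1.1, -72.8]), 201), (array([-17.5, 176.6]), 145)]
[  2.2 274. ] [517.65456784 267.45435898  50.38061672]
```

```bash
python3 -m inch '-0.37 0 0 0 0 0 0;-0.75 0 0 0 0 0 0;-1 0 0 0 0 0 0;-1.1 0 0 0 0 0 0'
python3 - <<'E'
from h import *
for i in range(2):
    t,g,im=carr();print(t,g)
o=get_obs();print(o["t"],rail(o["eef_pos"]),o["eef_pos"])
E
```

```text
t: 4.8
eef_pos: [518.9, 235.3, 60.0]
tool_rot: [179.8, -0.0, 95.3]
contact_force: [1.2, -0.4, 0.5]
width: 0.3
finger_force: 0.0
4.8 [(array([ -0.1, -42.9]), 218), (array([  1. , 207.1]), 188)]
4.85 [(array([  0.3, -39.7]), 218), (array([  0.8, 210.3]), 189)]
4.9 [  0.4 242.4] [518.88516408 235.85497758  59.59544565]
```

```bash
python3 -m inch '0.105 0 0 0 0 0 0;0.21 0 0 0 0 0 0;0.315 0 0 0 0 0 0;0.42 0 0 0 0 0 0;0.525 0 0 0 0 0 0;0.63 0 0 0 0 0 0;0.735 0 0 0 0 0 0;0.84 0 0 0 0 0 0;0.945 0 0 0 0 0 0;1.05 0 0 0 0 0 0;1.3 0 0 0 0 0 0;1.8 0 0 0 0 0 0'
python3 - <<'E'
from h import *
for i in range(3):
    t,g,im=carr();print(t,g)
o=get_obs();print(o["t"],rail(o["eef_pos"]),o["eef_pos"])
E
```

```text
t: 6.1
eef_pos: [513.8, 290.2, 58.0]
tool_rot: [180.0, 0.0, 95.3]
contact_force: [0.4, 0.5, -0.4]
width: 0.1
finger_force: 0.0
6.1 [(array([-0.8,  4.1]), 227), (array([  0.9, 254. ]), 186)]
6.15 [(array([-0.9,  4.2]), 226), (array([  0.7, 254.1]), 184)]
6.2 [(array([-1. ,  4.3]), 226), (array([1.000e-01, 2.542e+02]), 188)]
6.25 [2.000e-01 2.982e+02] [513.44366551 291.33749215  57.93717217]
```

```bash
python3 - <<'E'
from h import *
t,g,im=carr();print(t,g)
s=camera("side")[:,:,::-1];cv2.imwrite("pics/s1.png",cv2.resize(s[90:200,190:320],None,fx=5,fy=5,interpolation=cv2.INTER_CUBIC))
p=camera_params("side");print(proj(p,[*world(45,129.3),131]),proj(p,[*world(45,129.3),120]),rail(get_obs()["eef_pos"]))
for y in (119,139):print(y,proj(p,[*world(45,y),120]))
E
```

```text
6.25 [(array([-0.4,  4.4]), 228), (array([  1.1, 254.4]), 185)]
[238.44259929 131.92077448] [238.51864984 135.64450493] [  0.3 297.2]
119 [239.74647981 137.69805789]
139 [237.37974305 133.73964542]
```

View pics/s1.png

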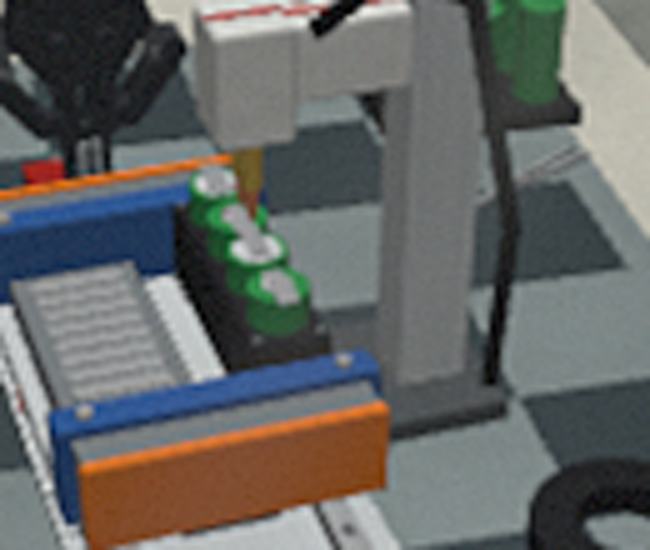

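The strip appears directly below the copper tips: tip at side pixel (240,133), strip middle at about (239.4,135.6). The carriage is nearly still. I'll hold clear and let it stand.

```bash
python3 -m inch '0.3 0 0 0 0 0 0;0.3 0 0 0 0 0 0;0.3 0 0 0 0 0 0;0.3 0 0 0 0 0 0;0.3 0 0 0 0 0 0;0.3 0 0 0 0 0 0;0.3 0 0 0 0 0 0;0.3 0 0 0 0 0 0;0.3 0 0 0 0 0 0;0.3 0 0 0 0 0 0;0.3 0 0 0 0 0 0;0.3 0 0 0 0 0 0;0.3 0 0 0 0 0 0;0.3 0 0 0 0 0 0;0.3 0 0 0 0 0 0;0.3 0 0 0 0 0 0;0.3 0 0 0 0 0 0;0.3 0 0 0 0 0 0;0.3 0 0 0 0 0 0;0.3 0 0 0 0 0 0'
python3 - <<'E'
from h import *
t,g,im=carr();print(t,g)
p=camera_params("side");s=camera("side")
h=cv2.cvtColor(np.ascontiguousarray(s[:,:,::-1]),cv2.COLOR_BGR2HSV)
# lit top-arm edges: rail y of white arm edges at z=235 along rail x=35..110 in top view
pt=camera_params("top");gr=cv2.cvtColor(np.ascontiguousarray(im),cv2.COLOR_BGR2GRAY).astype(np.float32)
for x in (40,60):
    print(x,[(y,int(cv2.getRectSubPix(gr,(1,1),tuple(map(float,proj(pt,[*world(x,y),235]))))[0,0])) for y in range(96,164,4)])
E
```

```text
t: 8.35
eef_pos: [512.8, 299.1, 57.9]
tool_rot: [180.0, 0.0, 95.4]
contact_force: [-0.1, -0.0, -0.0]
width: 0.2
finger_force: 0.0
8.35 [(array([-0. ,  4.7]), 226), (array([  1.1, 254.6]), 186)]
40 [(96, 175), (100, 87), (104, 85), (108, 106), (112, 179), (116, 193), (120, 192), (124, 192), (128, 161), (132, 138), (136, 194), (140, 194), (144, 193), (148, 193), (152, 184), (156, 176), (160, 151)]
60 [(96, 69), (100, 74), (104, 83), (108, 108), (112, 178), (116, 192), (120, 192), (124, 193), (128, 159), (132, 133), (136, 192), (140, 193), (144, 192), (148, 192), (152, 123), (156, 85), (160, 101)]
```

```bash
python3 -c "
from plant import *
print(finish_job())"
```

```text
the job is handed in; nothing more can be done
None
```

I launched the carriage, braked it at the front bumper and handed the job in at about 8.4 s of the 18 s allowed. The camera puts the strip at 129.6 mm along the rail, against 125–130 mm for the electrodes depending on the view (limit 10 mm). The carriage moved only 0.2–0.3 mm in the last 2 s, with the robot clear of it, and no verdict came back.

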